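# Slide the tray onto the right rails over what stands in the rack

## Robot

A 6-joint arm with a two-finger parallel gripper is mounted at the origin on the work surface. World frame = base frame: x ahead of the robot, y to its left, z up, the work surface at z = 0. Lengths are in m, angles in rad, forces in N, time in s.
With the tool pointing down it reaches from about 0.225 to 0.875 m from the base axis. Payload 3.4 kg.
Tool frame: the origin (TCP) lies at the very end of the fingers, on their centre line; the grasp point (between the pads) lies 19 mm behind it; z points along the fingers, y is the line along which they close (so a half turn about z gives the same grasp; the last joint's range is limited). The gripper opens to 85 mm and grips with 20 to 120 N. Pads are 22 mm wide; open, the fingers measure 114 mm over their backs; the gripper's body (76 mm by 85 mm) begins 54 mm behind the grasp point. The pads swing forward as they close: fully open they stand 13 mm farther back than shut.
Start: joints at [-1.426, 0.276, 1.505, -0, 1.361, -0.121], TCP at [0.151, -0.555, 0.231] pointing down, gripper open.
Joint ranges: [-2.89, 2.89], [-0.75, 2.08], [0.22, 2.7], [-1.18, 4.32], [0.11, 2.71], [-2.7, 2.7]. Speed limits (rad/s): [2.57, 2.57, 3.14, 3.14, 3.14, 3.14].

## Interface

Orientations are given as a unit quaternion [w, x, y, z].
In Python, from rig import get_state, optics, sign_off gives the robot as it stands.
- The arm moves only by the tool send_rows, never from a script. Its argument "increments" is a list of rows, each an object with "gripper": the gripper's target within -1 to 1 (shut at 1, half-way at 0, fully open at -1); "linear": the shift along the world's x, y, z in m, a list of three; "delta_rot": the turn, a rotation vector about the world's x, y, z in rad, a list of three. In form: [{"gripper": gripper, "linear": [dx, dy, dz], "delta_rot": [rx, ry, rz]}, ...]. A call has 1 to 8 rows; each row is the pose to reach, as a shift and turn from the pose commanded when the call began; what a row does not reach only later rows make up. A row lasts 1/10 s, in which the tool goes at most 50 mm and 8.59 degrees, less where a joint would pass 70% of its speed; a pose out of reach is approached as far as the arm can. A call with a gripper value outside its range is refused whole. The fingers move at their own pace and stop on an object; "newtons" is the grip in N (left out, the last holds). Time passes only in rows, so rows that repeat a pose let the fingers close. It gives the time, the measured TCP pose, the force, the opening and the grip force at its end, in the units of the state.
- get_state(): the state, without advancing time (a new reading comes with each control period).
- optics.get_image(name): name is "side" or "top"; returns a dict with "pixels" (420x560x3 uint8, blue, green, red), "K" (3x3 intrinsics, pixels), "rvec" (rotation vector, rad) and "tvec" (3), from world to camera coordinates, as OpenCV has them. Camera axes: x right, y down, z forward; pixel columns grow to the right and rows downward; lengths in m; the calibration is good to about 2 mm. A picture is of the moment at which its call begins. There is no depth.
- sign_off(): hands the job in; it is judged then, once.
The state is a dict: "clock": time; "qpos": joint angles; "qd": joint speeds; "effort": joint torques, N m; "position": TCP position; "ee_rot": TCP orientation; "contact_force": force on the tool from outside, world axes, zero at the start; "moment": the same for the moment, N m; "width": finger opening in m; "gripper_force": force on a finger pad.
Only numpy, scipy, OpenCV 4.12 (cv2) and the standard library are available. Lean on these libraries where they do the work, as an engineer would, in place of code of your own. Each camera call takes 0.05 s, during which the arm holds its last target. There are 200 camera calls.

## Task

Take the aluminium tray by its wooden grip and slide it, level, into the steel rack on the lowest pair of rails that lets it pass over whatever is standing in the rack. Ease it in gently until it has pushed the stiff back plate all the way back to its end stop and no further, never forcing it against the rack, then let go and leave it there. Everything else on the counter and in the rack stays where it is.

Things in the scene. Friction and masses are not known exactly. Their poses are not given: they have to be found in the camera images.
- tray: Flat aluminium tray on the counter, a sheet 160 mm long (x) by 200 mm wide (y) by 5 mm thick, 0.24 to 0.39 kg, with an upright wooden grip plate. Origin: centre of the sheet's underside; z up. Its x axis points to the edge that goes into the rack first. A low rim (up to z = 10 mm) runs round it, for show.
- tray_grip (a point): Centre of the tray's upright wooden grip plate, at x = -45, y = 0, z = 29 mm of the tray. The plate is 10 mm thick along the tray's x, 60 mm wide along y, and rises from z = 5 to 53 mm of the tray. Pinch it from above, the fingers closing along the tray's x. Axes as the tray's.
- rack: Open steel rack fixed to the counter, 245 mm high, 230 mm wide. Origin: on the counter at its middle. Its x axis is the way the tray goes in (away from the robot); the mouth faces -x. Three pairs of L rails run from x = -85 to +105 mm. Flanges over the top pair (|y| 87 to 107 mm, z 240 to 245 mm): the tray can only slide in by the mouth. For |y| under 87 mm it is open above, so a gripper can go in with the tray.
- rail_low (a point): Mouth end of the lowest rail pair, midway between the two rails, at x = -85, y = 0, z = 70 mm of the rack: the height of the ledges' upper faces, on which the tray's underside slides. Right when the ramekin stands in the rack. Ledges (all pairs): |y| from 87 to 103 mm, 5 mm thick.
- rail_mid (a point): The same point of the middle rail pair, 125 mm above the counter. Right when the mug stands in the rack. All pairs have guide walls at |y| = 103 mm, 14 mm high above the ledge, leaving the tray 3 mm of play each side; they flare outwards over the 22 mm before the mouth (x = -107 to -85 mm of the rack).
- rail_top (a point): The same point of the top rail pair, 180 mm above the counter. Right when the canister stands in the rack.
- backplate (a joint): Upright steel plate in the rack, 150 mm wide, behind all rail pairs; the tray's leading edge pushes it along the rack's +x. Value in m: 0 at the start, 0.010 at its rigid end stop. Friction about 5 N, no spring, stays where left. Its clamp varies by 24 mm and is not measured: at 0.010 the tray's origin is anywhere from x = -10 to +14 mm of the rack, so feel for the stop.
- mug: Brown glazed mug with a handle, 95 mm high, 80 mm across. Origin: centre of its underside. Stands in the rack or on the counter.
- canister: Stainless steel sugar canister with a screw-top lid and a small black knob, 150 mm high in all, 92 mm across. Origin: centre of its underside. Stands in the rack or on the counter.
- ramekin: White ceramic ramekin, a low round dish 45 mm high, 86 mm across. Origin: centre of its underside. Stands in the rack or on the counter. Exactly one of mug, canister and ramekin stands in the rack, at about x = -20 mm of it.
- dipper: Wooden honey dipper, 160 mm long, lying on the counter; leave alone. Origin under its middle.
- spoon: Spoon lying on the counter; leave alone.
- honey: Honey jar, 68 mm across, 100 mm high; leave alone. Origin: centre of its underside.
Mind the look-alikes: they are no part of the job. Of the things like the ramekin, leave any that is green; of the rest the smaller one is meant.

How it is judged:
On the way:
1. the tray has entered the mouth of the right rails, its near part still outside (((horizontal distance between ramekin and rack below 0.07 m and z of tray in the frame of rack between 0.062 and 0.078 m) or (horizontal distance between mug and rack below 0.07 m and z of tray in the frame of rack between 0.117 and 0.133 m) or (horizontal distance between canister and rack below 0.07 m and z of tray in the frame of rack between 0.172 and 0.188 m)) and x of tray in the frame of rack between -0.145 and -0.02 m and angle between tray's own z axis and vertical below 0.08 rad), for 0.1 s.
At the end, for the whole second after the job is handed in: The tray lies level (within 0.04 rad) at rest and let go on the lowest rail pair that clears the thing in the rack (underside within 4 mm of that height), in line with the rack (0.06 rad), and the back plate is pushed back at least 7.5 of its 10 mm (((horizontal distance between ramekin and rack below 0.07 m and z of tray in the frame of rack between 0.066 and 0.074 m) or (horizontal distance between mug and rack below 0.07 m and z of tray in the frame of rack between 0.121 and 0.129 m) or (horizontal distance between canister and rack below 0.07 m and z of tray in the frame of rack between 0.176 and 0.184 m)) and x of tray in the frame of rack between -0.016 and 0.02 m and value of joint backplate above 0.0075 m and angle between the x axis of tray and the x axis of rack, either way round below 0.06 rad and angle between tray's own z axis and vertical below 0.04 rad and linear speed of tray below 0.01 m/s); the robot touches nothing.
It fails at once if the tray is forced against the rack or its back plate with more than 30 N (contact force between tray and rack above 30 N).
It fails at once if the robot pushes the rack or its back plate itself with more than 10 N (contact force between any of the fingers, the arm and rack above 10 N).
It fails at once if another thing is shifted by more than 25 mm or tipped (distance of any of mug, canister, ramekin, dipper, spoon, honey from where it was at the start of the episode above 0.025 m or angle between any of mug, canister, ramekin, honey's own z axis and vertical above 0.5 rad).
It also fails if it takes over 72 s, if anything falls off the work surface, if the arm or the gripper's body presses on something with over 40 N, if the wrist force passes 120 N, or if a joint passes its speed limit or range.

## Working session

There is one attempt and no reset: what is moved stays moved. The work goes in short steps, Python scripts to look and compute and a tool call to move; the robot and the scene stay as the last step left them, time stands still between calls to the robot, and variables do not carry over. Pictures are saved under pics/ and viewed, at most 10 in all, crops included, and the job is handed in when it is done.

Besides the shell and the picture viewer there is one more tool, called after "Emit:" as name(argument=value, ...), one argument or row to a line, values as JSON. send_rows: Moves the arm, as the interface text tells. Its arguments: {"type":"object","properties":{"increments":{"type":"array"},"newtons":{"type":"number"}},"required":["increments"]}

```bash
mkdir -p pics; cat > h.py <<'E'
import numpy as np, cv2
from rig import get_state, optics, sign_off
def cam(n):
    d=optics.get_image(n); d={k:np.array(v) for k,v in d.items()}
    d['R']=cv2.Rodrigues(d['rvec'].astype(float))[0]; d['C']=-d['R'].T@d['tvec'].ravel(); return d
def ray(d,u,v):
    r=d['R'].T@np.linalg.solve(d['K'],[u,v,1]); return d['C'],r/np.linalg.norm(r)
def onz(d,u,v,z):
    c,r=ray(d,u,v); return c+r*(z-c[2])/r[2]
def proj(d,p):
    q=d['K']@(d['R']@np.array(p,float)+d['tvec'].ravel()); return q[:2]/q[2]
E
python3 - <<'E'
from h import *
for n in('side','top'):
    d=cam(n); cv2.imwrite(f'pics/{n}0.png',d['pixels']); print(n,d['C'],d['K'][0,0],d['R'][2])
print(get_state())
E
```

```text
side [ 1.22298603 -0.43516206  1.43803746] 531.2000988481234 [-0.45888167  0.28541355 -0.84140758]
top [0.33294361 0.00207579 1.48477922] 467.6489878061845 [ 0.14081562  0.01696761 -0.98989043]
{'clock': 0.1, 'qpos': array([-1.42598770e+00,  2.76519827e-01,  1.50600341e+00, -1.11828880e-05,
        1.36070413e+00, -1.20993502e-01]), 'qd': array([ 0.00093582, -0.00089985, -0.00309639, -0.00229294,  0.00047963,
       -0.00111772]), 'effort': array([ 1.26511568e-03, -4.17702520e+01, -2.46405619e+01, -2.20563807e-04,
        5.79141531e-03,  9.59101492e-07]), 'position': array([ 0.15096886, -0.55433846,  0.23053426]), 'ee_rot': array([-8.17231748e-04,  9.91181158e-01,  1.32511296e-01, -1.51996294e-05]), 'contact_force': array([-0.0292658 , -0.29235997,  1.02709654]), 'moment': array([-0.00485801, -0.03075057, -0.03361831]), 'gripper_force': 0.0, 'width': 0.08548483692172817}
```

View pics/top0.png

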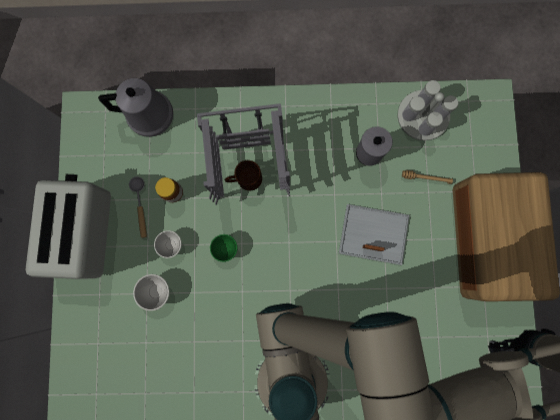

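View pics/side0.png

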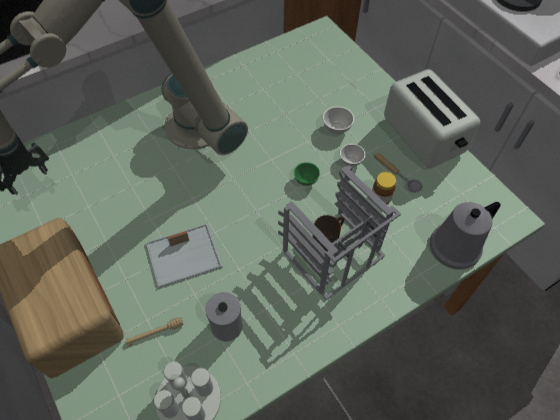

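The top view shows the brown mug in the rack at (248,176), so the middle rails are wanted. The canister is at (375,147), and the ramekin-like cups at (168,243), (151,292) and green (223,247) are all outside the rack. The tray is at (375,233), with its grip at (375,247). I'll confirm with an enlarged crop.

```bash
python3 - <<'E'
from h import *
d=cam('top');p=d['pixels']; s=cam('side')['pixels']
a=cv2.resize(p[85:215,180:310],None,fx=3,fy=3,interpolation=2)
b=cv2.resize(p[195:273,330:420],None,fx=4.3,fy=5,interpolation=2)[:390]
cv2.imwrite('pics/crop1.png',np.hstack([a,b]))
c=cv2.resize(s[160:300,260:410],None,fx=4,fy=4,interpolation=2)
cv2.imwrite('pics/crop2.png',c)
E
```

```text
(no output)
```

View pics/crop1.png

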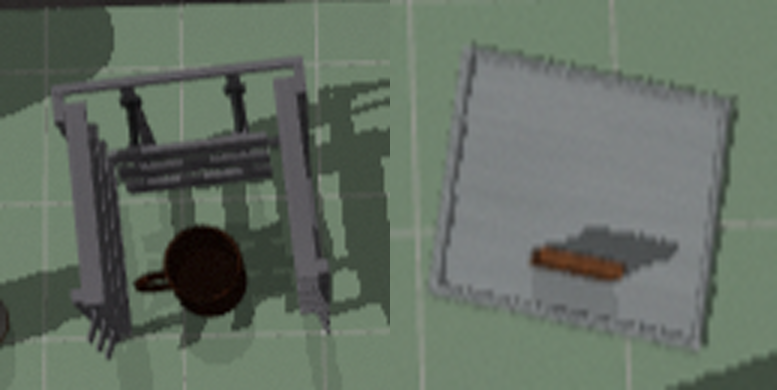

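View pics/crop2.png

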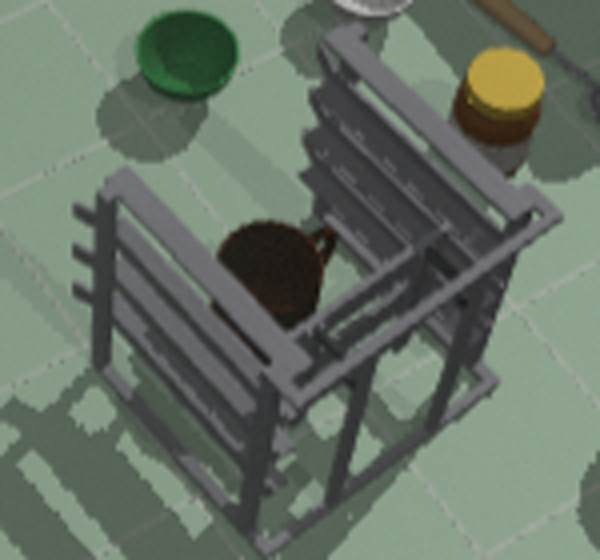

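The crops confirm a brown mug with a handle in the rack, so the tray goes on the middle rails. The rack's flanges are clearly visible and the tray is turned slightly. Next I'll measure both.

```bash
cat > m.py <<'E'
from h import *
def mean_img(n,k=2):
    d=cam(n); return d
def gray(p,lo,hi,sat):
    q=p.astype(int); mx=q.max(2);mn=q.min(2); return ((mx>=lo)&(mx<=hi)&(q[:,:,1]-np.maximum(q[:,:,2],0)<sat)).astype(np.uint8)
E
python3 - <<'E'
from m import *
d=cam('top');p=d['pixels']
for (u,v) in [(205,130),(209,160),(275,130),(283,165),(245,108),(213,130),(216,165),(222,200),(300,150),(260,150),(375,215),(350,230)]: print((u,v),p[v,u])
print(p[150,200:225].tolist()); print(p[150,270:295].tolist())
E
```

```text
(205, 130) [93 89 91]
(209, 160) [91 87 89]
(275, 130) [91 88 89]
(283, 165) [93 89 91]
(245, 108) [103 101 103]
(213, 130) [108 128 110]
(216, 165) [45 43 43]
(222, 200) [100 119 102]
(300, 150) [72 83 75]
(260, 150) [69 79 71]
(375, 215) [134 132 129]
(350, 230) [129 127 123]
[[108, 129, 111], [109, 130, 111], [110, 130, 111], [110, 130, 110], [98, 96, 97], [93, 88, 90], [92, 87, 90], [92, 89, 91], [91, 87, 90], [92, 87, 89], [92, 88, 89], [70, 66, 68], [47, 45, 47], [43, 42, 43], [55, 52, 53], [44, 42, 43], [78, 74, 76], [46, 45, 45], [42, 40, 41], [81, 92, 82], [106, 127, 108], [110, 131, 112], [110, 131, 111], [102, 121, 104], [97, 113, 98]]
[[127, 140, 131], [125, 139, 131], [80, 88, 84], [76, 84, 79], [77, 85, 80], [87, 89, 88], [94, 91, 93], [93, 89, 90], [92, 88, 90], [93, 88, 90], [94, 89, 91], [92, 89, 92], [92, 88, 89], [82, 79, 81], [74, 74, 74], [65, 71, 66], [79, 85, 83], [108, 119, 112], [120, 136, 124], [123, 137, 127], [122, 137, 126], [122, 138, 127], [123, 139, 127], [78, 88, 81], [73, 83, 76]]
```

```bash
python3 - <<'E'
from m import *
d=cam('top');p=d['pixels'].astype(int)
m=((p[:,:,1]<p[:,:,0])&(p[:,:,1]<=p[:,:,2]+1)&(p[:,:,0]>82)&(p[:,:,0]<112)).astype(np.uint8)
W=[]
for x0,x1 in((195,225),(262,296)):
    pts=[]
    for v in range(122,178):
        us=np.where(m[v,x0:x1])[0]
        # longest run
        if len(us)==0: continue
        r=max(np.split(us,np.where(np.diff(us)>1)[0]+1),key=len)
        if 6<=len(r)<=9: pts.append((x0+(r[0]+r[-1])/2,v,len(r)))
    pts=np.array(pts); w=np.array([onz(d,a,b,.245)[:2] for a,b,_ in pts])
    k=np.polyfit(w[:,0],w[:,1],1); res=w[:,1]-np.polyval(k,w[:,0]); 
    k=np.polyfit(w[abs(res)<.004,0],w[abs(res)<.004,1],1)
    print('flange',len(pts),pts[:,2].mean(),k,np.arctan(k[0]),res.std()); W.append(k)
k=(W[0]+W[1])/2; th=np.arctan(k[0]); print('axis',k,th,'sep',(W[0][1]-W[1][1]+(W[0][0]-W[1][0])*.55)*np.cos(th))
# ends along flange
for u,v,z in [(205.5,185.5,.245),(284.5,173,.245),(198,114.5,.245),(280.3,104.3,.245)]:
    print((u,v),onz(d,u,v,z))
# print column profile near flange ends
for u in (209,285): print(u,[int(x) for x in p[165:205,u,0]])
for u in (247,): print(u,[p[v,u].tolist() for v in range(98,122)])
q=p.copy(); g=p
t=(abs(g[:,:,0]-g[:,:,1])<9)&(g.max(2)>=85)
t=(g[:,:,1]<=g[:,:,0]+2)
t=t.astype(np.uint8);t[:190]=0;t[275:]=0;t[:,:330]=0;t[:,425:]=0
t=cv2.morphologyEx(t,cv2.MORPH_OPEN,np.ones((3,3),np.uint8))
c=max(cv2.findContours(t,0,2)[0],key=cv2.contourArea)
w=np.array([onz(d,a,b,.008)[:2] for a,b in c[:,0]])*1000
R=cv2.minAreaRect(w.astype(np.float32)); print('tray',R,cv2.boxPoints(R))
gm=((p[:,:,2]>p[:,:,0]+30)).astype(np.uint8);gm[:235]=0;gm[260:]=0;gm[:,:350]=0;gm[:,400:]=0
ys,xs=np.nonzero(gm); w=np.array([onz(d,a,b,.053)[:2] for a,b in zip(xs,ys)])*1000
print('grip',len(xs),w.mean(0),cv2.minAreaRect(w.astype(np.float32)))
E
```

```text
flange 54 6.574074074074074 [0.09787867 0.14987092] 0.09756788417627113 0.00045241491402841014
flange 53 7.056603773584905 [ 0.0984439  -0.04538888] 0.09812772750668856 0.0007475558601702566
axis [0.09816129 0.05224102] 0.09784781353301894 sep 0.19401642264943028
(205.5, 185.5) [0.56700428 0.21976518 0.245     ]
(284.5, 173) [0.59607056 0.0055503  0.245     ]
(198, 114.5) [0.76693701 0.24077358 0.245     ]
(280.3, 104.3) [0.7898518  0.01275355 0.245     ]
209 [93, 91, 93, 94, 95, 93, 94, 95, 95, 95, 96, 96, 98, 96, 95, 94, 94, 97, 96, 95, 97, 73, 45, 40, 40, 45, 77, 104, 107, 104, 98, 93, 89, 91, 102, 109, 110, 109, 110, 109]
285 [50, 51, 53, 59, 62, 68, 80, 92, 96, 97, 99, 96, 79, 78, 87, 85, 76, 74, 81, 86, 81, 73, 81, 86, 82, 89, 97, 98, 99, 99, 112, 108, 98, 99, 97, 98, 98, 98, 97, 99]
247 [[108, 128, 109], [110, 130, 111], [107, 128, 109], [108, 129, 109], [107, 128, 108], [107, 128, 109], [107, 129, 109], [107, 128, 109], [115, 134, 119], [107, 113, 108], [95, 91, 94], [94, 89, 92], [66, 63, 65], [85, 100, 86], [108, 130, 110], [110, 131, 111], [109, 129, 109], [109, 131, 111], [109, 130, 110], [108, 130, 111], [110, 132, 113], [107, 130, 110], [110, 131, 111], [109, 129, 110]]
tray ((444.20440673828125, -270.68817138671875), (197.9342041015625, 157.87826538085938), 78.46671295166016) [[ 347.07196 -351.87415]
 [ 501.76248 -383.43988]
 [ 541.33685 -189.5022 ]
 [ 386.64633 -157.93646]]
grip 74 [ 399.31725774 -259.56084266] ((399.8749694824219, -258.3316345214844), (60.9761848449707, 11.444215774536133), 78.38663482666016)
```

The fits are consistent: the flange spacing comes out at 194 mm, as expected.

| Item | Position (m) | Yaw (rad) |
|---|---|---|
| Rack | axis y = 0.0522 + 0.0982·x, origin near x = 0.664 | 0.098 |
| Tray | centre (0.444, -0.271) | -0.201 |
| Grip | (0.400, -0.261) | as tray |

The tool needs a yaw of +1.103. I'll go above the grip, swinging left first to stay clear of the board.

Emit:
send_rows(
  increments=[
    {"gripper": -1,"linear": [0,0.1,0],"delta_rot": [0,0,0.15]},
    {"gripper": -1,"linear": [0,0.2,0],"delta_rot": [0,0,0.3]},
    {"gripper": -1,"linear": [0,0.25,0],"delta_rot": [0,0,0.45]},
    {"gripper": -1,"linear": [0.02,0.293,0],"delta_rot": [0,0,0.6]},
    {"gripper": -1,"linear": [0.07,0.293,0],"delta_rot": [0,0,0.75]},
    {"gripper": -1,"linear": [0.12,0.293,0],"delta_rot": [0,0,0.9]},
    {"gripper": -1,"linear": [0.17,0.293,0],"delta_rot": [0,0,1.05]},
    {"gripper": -1,"linear": [0.22,0.293,-0.03],"delta_rot": [0,0,1.103]},
  ],
  newtons=60,
)

```text
clock: 1.1
position: [0.3263, -0.2674, 0.2184]
ee_rot: [0.003, 0.773, 0.634, 0.0]
contact_force: [-0.1, -1.3, 0.7]
width: 0.0854
gripper_force: 0.0
```

Emit:
send_rows(
  increments=[
    {"gripper": -1,"linear": [0,0,0],"delta_rot": [0,0,0]},
    {"gripper": -1,"linear": [0,0,0],"delta_rot": [0,0,0]},
    {"gripper": -1,"linear": [0,0,0],"delta_rot": [0,0,0]},
  ],
)

```text
clock: 1.4
position: [0.3231, -0.2681, 0.2163]
ee_rot: [-0.0, 0.775, 0.632, -0.0]
contact_force: [-1.0, -0.5, -0.2]
width: 0.0852
gripper_force: 0.0
```

```bash
python3 - <<'E'
from h import *
from scipy.spatial.transform import Rotation as R
s=get_state();w,x,y,z=s['ee_rot'];M=R.from_quat([x,y,z,w]).as_matrix();print(s['position'],s['qpos'],np.arctan2(M[1,1],M[0,1]),M[:,2])
E
```

```text
[ 0.32311278 -0.26808337  0.21627008] [-8.58119357e-01  4.96819123e-02  1.82842919e+00 -6.26414814e-04
  1.26420935e+00 -6.55228752e-01] -0.202701345999548 [-9.27694496e-04  1.60129163e-04 -9.99999557e-01]
```

Emit:
send_rows(
  increments=[
    {"gripper": -1,"linear": [0.04,0.004,-0.03],"delta_rot": [0,0,0]},
    {"gripper": -1,"linear": [0.077,0.007,-0.06],"delta_rot": [0,0,0]},
    {"gripper": -1,"linear": [0.077,0.007,-0.11],"delta_rot": [0,0,0]},
    {"gripper": -1,"linear": [0.077,0.007,-0.11],"delta_rot": [0,0,0]},
    {"gripper": -1,"linear": [0.077,0.007,-0.11],"delta_rot": [0,0,0]},
  ],
)

```text
clock: 1.9
position: [0.3995, -0.2615, 0.1065]
ee_rot: [-0.001, 0.776, 0.631, -0.0]
contact_force: [-0.5, -1.3, 0.5]
width: 0.0854
gripper_force: 0.0
```

```bash
python3 - <<'E'
from h import *
s=get_state();print(s['position'])
d=cam('side');p=d['pixels']
c=proj(d,[.4,-.261,.05]);print(c, proj(d,s['position']))
u,v=[int(t) for t in c]
cv2.imwrite('pics/app.png',cv2.resize(p[v-60:v+60,u-75:u+75],None,fx=5,fy=5,interpolation=2))
E
```

```text
[ 0.39950838 -0.26153689  0.10652392]
[177.1588047  234.52248452] [173.96905179 224.87053455]
```

View pics/app.png

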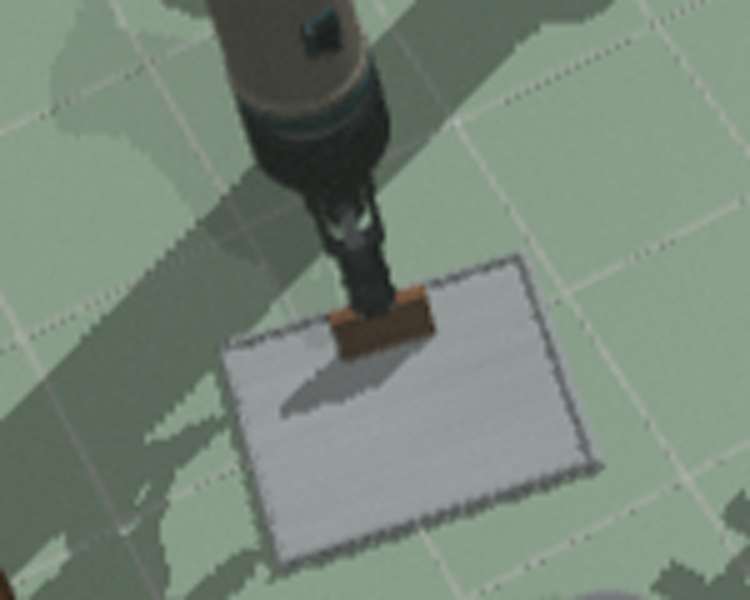

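The gripper is centred over the grip plate (crop 383,310), with the fingers in line. I'll descend and close.

Emit:
send_rows(
  increments=[
    {"gripper": -1,"linear": [0,0,-0.04],"delta_rot": [0,0,0]},
    {"gripper": -1,"linear": [0,0,-0.07],"delta_rot": [0,0,0]},
    {"gripper": -1,"linear": [0,0,-0.09],"delta_rot": [0,0,0]},
    {"gripper": -1,"linear": [0,0,-0.09],"delta_rot": [0,0,0]},
    {"gripper": 1,"linear": [0,0,-0.09],"delta_rot": [0,0,0]},
    {"gripper": 1,"linear": [0,0,-0.09],"delta_rot": [0,0,0]},
    {"gripper": 1,"linear": [0,0,-0.09],"delta_rot": [0,0,0]},
    {"gripper": 1,"linear": [0,0,-0.09],"delta_rot": [0,0,0]},
  ],
  newtons=80,
)

```text
clock: 2.75
position: [0.4016, -0.2616, 0.0174]
ee_rot: [0.001, 0.775, 0.632, 0.0]
contact_force: [0.2, -0.9, 0.3]
width: 0.028
gripper_force: 0.0
```

Emit:
send_rows(
  increments=[
    {"gripper": 1,"linear": [0,0,0],"delta_rot": [0,0,0]},
    {"gripper": 1,"linear": [0,0,0],"delta_rot": [0,0,0]},
    {"gripper": 1,"linear": [0,0,0],"delta_rot": [0,0,0]},
    {"gripper": 1,"linear": [0,0,0],"delta_rot": [0,0,0]},
    {"gripper": 1,"linear": [0,0,0],"delta_rot": [0,0,0]},
    {"gripper": 1,"linear": [0,0,0],"delta_rot": [0,0,0]},
  ],
)

```text
clock: 3.35
position: [0.4012, -0.2612, 0.017]
ee_rot: [0.0, 0.775, 0.632, -0.0]
contact_force: [-1.5, -0.0, 5.9]
width: 0.0089
gripper_force: 79.2
```

Gripped: 79 N at 9 mm opening. Lifting.

Emit:
send_rows(
  increments=[
    {"gripper": 1,"linear": [0,0,0.02],"delta_rot": [0,0,0]},
    {"gripper": 1,"linear": [0,0,0.05],"delta_rot": [0,0,0]},
    {"gripper": 1,"linear": [0,0,0.08],"delta_rot": [0,0,0]},
    {"gripper": 1,"linear": [0,0,0.11],"delta_rot": [0,0,0]},
    {"gripper": 1,"linear": [0,0,0.13],"delta_rot": [0,0,0]},
    {"gripper": 1,"linear": [0,0,0.13],"delta_rot": [0,0,0]},
  ],
)

```text
clock: 3.95
position: [0.4023, -0.2621, 0.1485]
ee_rot: [0.003, 0.775, 0.632, 0.0]
contact_force: [0.3, -0.1, -3.4]
width: 0.0091
gripper_force: 78.4
```

Emit:
send_rows(
  increments=[
    {"gripper": 1,"linear": [0,0.02,0],"delta_rot": [0,0,0.03]},
    {"gripper": 1,"linear": [0,0.06,0],"delta_rot": [0,0,0.07]},
    {"gripper": 1,"linear": [-0.01,0.1,0],"delta_rot": [0,0,0.11]},
    {"gripper": 1,"linear": [-0.01,0.14,0],"delta_rot": [0,0,0.15]},
    {"gripper": 1,"linear": [-0.01,0.18,0],"delta_rot": [0,0,0.19]},
    {"gripper": 1,"linear": [-0.01,0.22,0],"delta_rot": [0,0,0.23]},
    {"gripper": 1,"linear": [-0.01,0.26,0],"delta_rot": [0,0,0.27]},
    {"gripper": 1,"linear": [-0.01,0.29,0],"delta_rot": [0,0,0.3]},
  ],
)

```text
clock: 4.75
position: [0.3889, 0.0313, 0.1445]
ee_rot: [-0.002, 0.671, 0.742, -0.001]
contact_force: [0.6, -0.5, -2.7]
width: 0.0088
gripper_force: 78.4
```

Emit:
send_rows(
  increments=[
    {"gripper": 1,"linear": [0,0.03,0],"delta_rot": [0,0,0]},
    {"gripper": 1,"linear": [0,0.05,0],"delta_rot": [0,0,0]},
    {"gripper": 1,"linear": [0,0.059,0],"delta_rot": [0,0,0]},
    {"gripper": 1,"linear": [0,0.059,0],"delta_rot": [0,0,0]},
    {"gripper": 1,"linear": [0,0.059,0],"delta_rot": [0,0,0]},
    {"gripper": 1,"linear": [0,0.059,0],"delta_rot": [0,0,0]},
  ],
)

```text
clock: 5.35
position: [0.3909, 0.087, 0.1459]
ee_rot: [-0.0, 0.672, 0.741, -0.0]
contact_force: [0.4, -0.6, -3.4]
width: 0.0091
gripper_force: 78.4
```

```bash
python3 - <<'E'
from h import *
from scipy.spatial.transform import Rotation as R
s=get_state();w,x,y,z=s['ee_rot'];M=R.from_quat([x,y,z,w]).as_matrix();print(s['position'],np.arctan2(M[1,1],M[0,1]),M[:,2],s['contact_force'],s['moment'])
d=cam('top');p=d['pixels']; e=cam('side');q=e['pixels']
cv2.imwrite('pics/pre.png',np.hstack([cv2.resize(p[100:320,170:330],None,fx=2.5,fy=2.5,interpolation=2),cv2.resize(q[80:300,200:360],None,fx=2.5,fy=2.5,interpolation=2)]))
E
```

```text
[0.39088342 0.08702957 0.14594406] 0.09696483689268094 [-6.56827782e-04 -5.97892294e-04 -9.99999606e-01] [ 0.38188354 -0.6039348  -3.40249999] [-0.01735623  0.15055096  0.0095589 ]
```

View pics/pre.png

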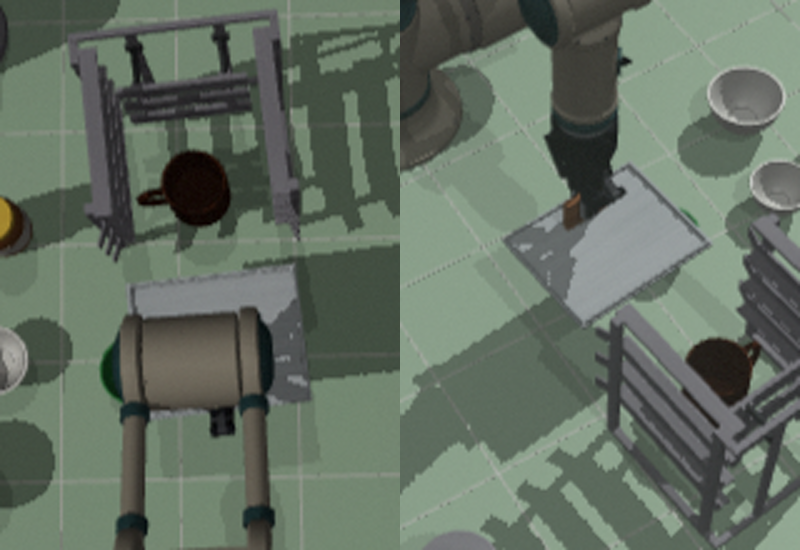

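The tray is held level in front of the rack. I'll measure its pose in the hand from the side view, where the corners sit at crop (507,240), (630,165), (708,245) and (585,325), and from the top view.

```bash
python3 - <<'E'
from h import *
s=get_state();P=s['position']; a=.0978
X=np.array([np.cos(a),np.sin(a)]);Y=np.array([-X[1],X[0]]); ax0=np.array([0,.0522]); O=np.array([.664,.0522+.0982*.664])
print('tcp in rack',(P[:2]-O)@X,(P[:2]-O)@Y)
zt=P[2]-.017+.008
for n,box in(('side',(140,215,238,326)),('top',(200,265,218,296))):
    d=cam(n);p=d['pixels'].astype(int);v0,v1,u0,u1=box
    m=((p[:,:,1]<=p[:,:,0]+1)&(p.max(2)>84)&(abs(p[:,:,2]-p[:,:,0])<16)).astype(np.uint8)
    k=np.zeros_like(m);k[v0:v1,u0:u1]=m[v0:v1,u0:u1]
    k=cv2.morphologyEx(k,cv2.MORPH_OPEN,np.ones((2,2),np.uint8))
    c=max(cv2.findContours(k,0,2)[0],key=cv2.contourArea)
    h=cv2.convexHull(c)[:,0]
    w=np.array([onz(d,*t,zt)[:2] for t in h])
    r=cv2.minAreaRect((w*1000).astype(np.float32)); print(n,r)
    b=np.array(cv2.boxPoints(r))/1000-O; print(np.round(np.c_[b@X,b@Y]*1000,1).tolist(), 'ctr',((b.mean(0))@X),(b.mean(0))@Y)
E
```

```text
tcp in rack -0.2745818446769691 -0.0035142875556481074
side ((442.9153137207031, 88.8605728149414), (159.7305450439453, 195.62118530273438), 5.24693489074707)
[[-302.1, 91.5], [-303.3, -104.1], [-143.6, -105.1], [-142.3, 90.5]] ctr -0.22281538726963668 -0.006820197781050236
top ((477.2340087890625, 87.59455108642578), (67.86668395996094, 187.21258544921875), 4.407155513763428)
[[-220.8, 82.9], [-224.7, -104.3], [-156.8, -105.7], [-152.9, 81.4]] ctr -0.1887843094130814 -0.011431188496794614
```

Side and top views and the hand geometry agree that the tray is about 4.5 mm to the right of the rack axis, with the yaw right. I'll correct the lateral error, lower 1 mm and approach the mouth.

Emit:
send_rows(
  increments=[
    {"gripper": 1,"linear": [0,0.0045,-0.001],"delta_rot": [0,0,0]},
    {"gripper": 1,"linear": [0.01,0.0055,-0.001],"delta_rot": [0,0,0]},
    {"gripper": 1,"linear": [0.02,0.0065,-0.001],"delta_rot": [0,0,0]},
    {"gripper": 1,"linear": [0.03,0.0074,-0.001],"delta_rot": [0,0,0]},
    {"gripper": 1,"linear": [0.035,0.0079,-0.001],"delta_rot": [0,0,0]},
    {"gripper": 1,"linear": [0.035,0.0079,-0.001],"delta_rot": [0,0,0]},
    {"gripper": 1,"linear": [0.035,0.0079,-0.001],"delta_rot": [0,0,0]},
  ],
)

```text
clock: 6.25
position: [0.4257, 0.0958, 0.145]
ee_rot: [-0.0, 0.672, 0.741, -0.0]
contact_force: [-0.4, 0.2, -2.8]
width: 0.009
gripper_force: 78.4
```

```bash
cat > st.py <<'E'
from h import *
from scipy.spatial.transform import Rotation as R
s=get_state();P=s['position']; a=.0978
X=np.array([np.cos(a),np.sin(a)]);Y=np.array([-X[1],X[0]]); O=np.array([.664,.0522+.0982*.664])
w,x,y,z=s['ee_rot'];M=R.from_quat([x,y,z,w]).as_matrix()
f=s['contact_force'];print('rack tcp mm',1e3*((P[:2]-O)@X),1e3*((P[:2]-O)@Y),1e3*P[2],'yaw',np.arctan2(M[1,1],M[0,1]),M[:2,2],'F',f[:2]@X,f[:2]@Y,f[2],'M',s['moment'],s['clock'])
E
python3 st.py; python3 - <<'E'
from h import *
d=cam('top');p=d['pixels'];e=cam('side')['pixels']
cv2.imwrite('pics/mouth.png',np.hstack([cv2.resize(p[150:260,195:305],None,fx=3.6,fy=5,interpolation=2),cv2.resize(e[140:250,250:360],None,fx=3.6,fy=5,interpolation=2)]))
E
```

```text
rack tcp mm -239.2558123842543 1.8038945520060772 145.02209350819598 yaw 0.09798886472923737 [-1.16230440e-03 -6.14018662e-05] F -0.42107453869632017 0.25915415857502544 -2.804977016450541 M [-0.0379692   0.12911691 -0.00715853] 6.25
```

View pics/mouth.png

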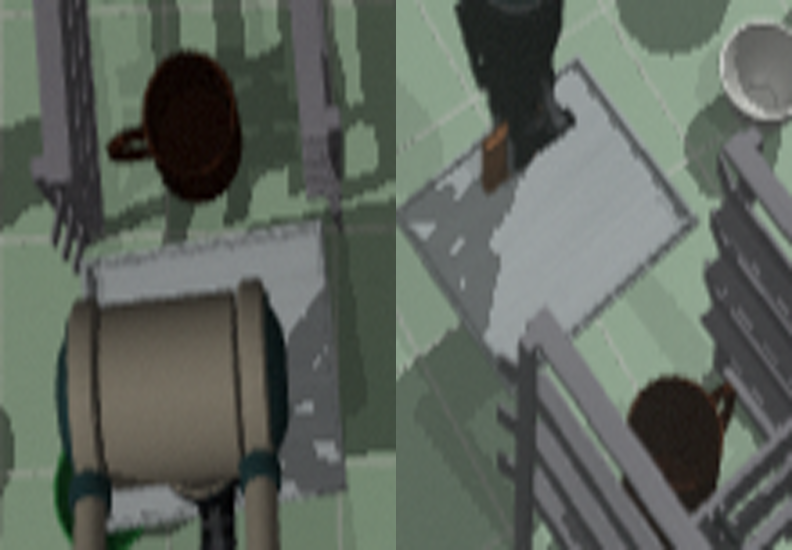

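The tray's leading edge is at the mouth, level with the middle rails and centred between the side rails. I'll ease it in at 5 mm per row.

Emit:
send_rows(
  increments=[
    {"gripper": 1,"linear": [0.005,0.0,0],"delta_rot": [0,0,0]},
    {"gripper": 1,"linear": [0.01,0.0003,0],"delta_rot": [0,0,0]},
    {"gripper": 1,"linear": [0.015,0.0008,0],"delta_rot": [0,0,0]},
    {"gripper": 1,"linear": [0.02,0.0013,0],"delta_rot": [0,0,0]},
    {"gripper": 1,"linear": [0.025,0.0018,0],"delta_rot": [0,0,0]},
    {"gripper": 1,"linear": [0.03,0.0023,0],"delta_rot": [0,0,0]},
    {"gripper": 1,"linear": [0.035,0.0028,0],"delta_rot": [0,0,0]},
    {"gripper": 1,"linear": [0.035,0.0028,0],"delta_rot": [0,0,0]},
  ],
)

```text
clock: 7.15
position: [0.462, 0.0987, 0.1453]
ee_rot: [0.0, 0.672, 0.741, 0.0]
contact_force: [-0.6, 0.0, -3.6]
width: 0.0094
gripper_force: 78.4
```

```bash
python3 st.py
```

```text
rack tcp mm -202.8367391438311 1.1228025904799832 145.29617645299172 yaw 0.09798145099441581 [8.52249327e-04 5.20837763e-05] F -0.596671593263911 0.08730664088138322 -3.562627788167622 M [0.00564915 0.13537803 0.01236476] 7.15
```

No side force. Carrying on.

Emit:
send_rows(
  increments=[
    {"gripper": 1,"linear": [0.005,0.0005,0],"delta_rot": [0,0,0]},
    {"gripper": 1,"linear": [0.01,0.001,0],"delta_rot": [0,0,0]},
    {"gripper": 1,"linear": [0.015,0.0015,0],"delta_rot": [0,0,0]},
    {"gripper": 1,"linear": [0.02,0.002,0],"delta_rot": [0,0,0]},
    {"gripper": 1,"linear": [0.025,0.0025,0],"delta_rot": [0,0,0]},
    {"gripper": 1,"linear": [0.03,0.003,0],"delta_rot": [0,0,0]},
    {"gripper": 1,"linear": [0.035,0.0034,0],"delta_rot": [0,0,0]},
    {"gripper": 1,"linear": [0.04,0.0039,0],"delta_rot": [0,0,0]},
  ],
)

```text
clock: 7.95
position: [0.5015, 0.1026, 0.1453]
ee_rot: [0.0, 0.672, 0.741, 0.0]
contact_force: [0.1, -0.3, -3.0]
width: 0.009
gripper_force: 78.4
```

```bash
python3 st.py
```

```text
rack tcp mm -163.21375710353158 1.1474955340875292 145.25744396122587 yaw 0.09799018024560696 [6.28973717e-05 1.79908112e-05] F 0.07969849214792857 -0.2962828983965811 -3.01078482603773 M [-0.0514317   0.08699347  0.03668473] 7.95
```

Emit:
send_rows(
  increments=[
    {"gripper": 1,"linear": [0.005,0.0005,0],"delta_rot": [0,0,0]},
    {"gripper": 1,"linear": [0.01,0.001,0],"delta_rot": [0,0,0]},
    {"gripper": 1,"linear": [0.015,0.0015,0],"delta_rot": [0,0,0]},
    {"gripper": 1,"linear": [0.02,0.002,0],"delta_rot": [0,0,0]},
    {"gripper": 1,"linear": [0.025,0.0025,0],"delta_rot": [0,0,0]},
    {"gripper": 1,"linear": [0.03,0.003,0],"delta_rot": [0,0,0]},
    {"gripper": 1,"linear": [0.035,0.0034,0],"delta_rot": [0,0,0]},
    {"gripper": 1,"linear": [0.04,0.0039,0],"delta_rot": [0,0,0]},
  ],
)

```text
clock: 8.75
position: [0.5414, 0.1065, 0.1453]
ee_rot: [0.0, 0.672, 0.741, 0.0]
contact_force: [-0.4, 0.7, -3.4]
width: 0.009
gripper_force: 78.4
```

```bash
python3 st.py
```

```text
rack tcp mm -123.06364369085503 1.0938819017523334 145.26499513837712 yaw 0.09797843561071112 [ 7.04941342e-05 -2.50905781e-05] F -0.35941296269664164 0.7244026086623728 -3.4025392489587367 M [-0.02525874  0.09669668 -0.01854164] 8.75
```

Emit:
send_rows(
  increments=[
    {"gripper": 1,"linear": [0.005,0.0005,0],"delta_rot": [0,0,0]},
    {"gripper": 1,"linear": [0.01,0.001,-0.0005],"delta_rot": [0,0,0]},
    {"gripper": 1,"linear": [0.015,0.0015,-0.001],"delta_rot": [0,0,0]},
    {"gripper": 1,"linear": [0.02,0.002,-0.0015],"delta_rot": [0,0,0]},
    {"gripper": 1,"linear": [0.025,0.0025,-0.0015],"delta_rot": [0,0,0]},
    {"gripper": 1,"linear": [0.03,0.003,-0.0015],"delta_rot": [0,0,0]},
    {"gripper": 1,"linear": [0.035,0.0034,-0.0015],"delta_rot": [0,0,0]},
    {"gripper": 1,"linear": [0.035,0.0034,-0.0015],"delta_rot": [0,0,0]},
  ],
)

```text
clock: 9.55
position: [0.577, 0.1099, 0.1438]
ee_rot: [0.0, 0.672, 0.741, 0.0]
contact_force: [-0.3, 0.2, -3.1]
width: 0.009
gripper_force: 78.5
```

```bash
python3 st.py
```

```text
rack tcp mm -87.33956246542601 1.0338538051335224 143.79344911625654 yaw 0.09796994815763913 [9.55899593e-04 5.29923259e-05] F -0.23292011477432473 0.18702641236305445 -3.1378929567278155 M [-0.02153396  0.12011202 -0.00566162] 9.55
```

Emit:
send_rows(
  increments=[
    {"gripper": 1,"linear": [0.001,0.0001,0],"delta_rot": [0,0,0]},
    {"gripper": 1,"linear": [0.002,0.0002,0],"delta_rot": [0,0,0]},
    {"gripper": 1,"linear": [0.003,0.0003,0],"delta_rot": [0,0,0]},
    {"gripper": 1,"linear": [0.004,0.0004,0],"delta_rot": [0,0,0]},
    {"gripper": 1,"linear": [0.005,0.0005,0],"delta_rot": [0,0,0]},
    {"gripper": 1,"linear": [0.006,0.0006,0],"delta_rot": [0,0,0]},
    {"gripper": 1,"linear": [0.007,0.0007,0],"delta_rot": [0,0,0]},
    {"gripper": 1,"linear": [0.008,0.0008,0],"delta_rot": [0,0,0]},
  ],
)

```text
clock: 10.35
position: [0.5841, 0.1107, 0.1438]
ee_rot: [0.0, 0.672, 0.741, 0.0]
contact_force: [-0.1, -0.0, -2.8]
width: 0.009
gripper_force: 78.5
```

Emit:
send_rows(
  increments=[
    {"gripper": 1,"linear": [0.001,0.0001,0],"delta_rot": [0,0,0]},
    {"gripper": 1,"linear": [0.002,0.0002,0],"delta_rot": [0,0,0]},
    {"gripper": 1,"linear": [0.003,0.0003,0],"delta_rot": [0,0,0]},
    {"gripper": 1,"linear": [0.004,0.0004,0],"delta_rot": [0,0,0]},
    {"gripper": 1,"linear": [0.005,0.0005,0],"delta_rot": [0,0,0]},
    {"gripper": 1,"linear": [0.006,0.0006,0],"delta_rot": [0,0,0]},
    {"gripper": 1,"linear": [0.007,0.0007,0],"delta_rot": [0,0,0]},
  ],
)

```text
clock: 11.05
position: [0.5911, 0.1114, 0.1438]
ee_rot: [0.0, 0.672, 0.741, 0.0]
contact_force: [0.3, -0.0, -3.6]
width: 0.0091
gripper_force: 78.5
```

Emit:
send_rows(
  increments=[
    {"gripper": 1,"linear": [0.001,0.0001,0],"delta_rot": [0,0,0]},
    {"gripper": 1,"linear": [0.002,0.0002,0],"delta_rot": [0,0,0]},
    {"gripper": 1,"linear": [0.003,0.0003,0],"delta_rot": [0,0,0]},
    {"gripper": 1,"linear": [0.004,0.0004,0],"delta_rot": [0,0,0]},
    {"gripper": 1,"linear": [0.005,0.0005,0],"delta_rot": [0,0,0]},
    {"gripper": 1,"linear": [0.006,0.0006,0],"delta_rot": [0,0,0]},
  ],
)

```text
clock: 11.65
position: [0.5971, 0.112, 0.1438]
ee_rot: [0.0, 0.672, 0.741, 0.0]
contact_force: [-0.4, -0.5, -2.4]
width: 0.0088
gripper_force: 78.5
```

Emit:
send_rows(
  increments=[
    {"gripper": 1,"linear": [0.001,0.0001,0],"delta_rot": [0,0,0]},
    {"gripper": 1,"linear": [0.002,0.0002,0],"delta_rot": [0,0,0]},
    {"gripper": 1,"linear": [0.003,0.0003,0],"delta_rot": [0,0,0]},
    {"gripper": 1,"linear": [0.004,0.0004,0],"delta_rot": [0,0,0]},
    {"gripper": 1,"linear": [0.005,0.0005,0],"delta_rot": [0,0,0]},
    {"gripper": 1,"linear": [0.006,0.0006,0],"delta_rot": [0,0,0]},
  ],
)

```text
clock: 12.25
position: [0.6013, 0.1125, 0.1438]
ee_rot: [-0.001, 0.672, 0.741, -0.001]
contact_force: [-4.7, -0.0, -0.3]
width: 0.0095
gripper_force: 79.0
```

Contact with the plate: -4.7 N, with the arm yielding softly. Continuing in small steps.

Emit:
send_rows(
  increments=[
    {"gripper": 1,"linear": [0.0005,0.0,0],"delta_rot": [0,0,0]},
    {"gripper": 1,"linear": [0.001,0.0001,0],"delta_rot": [0,0,0]},
    {"gripper": 1,"linear": [0.0015,0.0001,0],"delta_rot": [0,0,0]},
    {"gripper": 1,"linear": [0.002,0.0002,0],"delta_rot": [0,0,0]},
    {"gripper": 1,"linear": [0.0025,0.0002,0],"delta_rot": [0,0,0]},
    {"gripper": 1,"linear": [0.003,0.0003,0],"delta_rot": [0,0,0]},
  ],
)

```text
clock: 12.85
position: [0.6043, 0.1129, 0.1438]
ee_rot: [-0.001, 0.672, 0.741, -0.001]
contact_force: [-5.3, -0.4, 0.4]
width: 0.0089
gripper_force: 79.0
```

```bash
python3 st.py
```

```text
rack tcp mm -59.89980713979846 1.3107333508856007 143.7905289254261 yaw 0.09796231641424828 [-0.00335152 -0.00017422] F -5.296546377328647 0.13773522216471745 0.3958694506562417 M [-0.04047613  0.68110092 -0.09652088] 12.85
```

Emit:
send_rows(
  increments=[
    {"gripper": 1,"linear": [0.0005,0.0,0],"delta_rot": [0,0,0]},
    {"gripper": 1,"linear": [0.001,0.0001,0],"delta_rot": [0,0,0]},
    {"gripper": 1,"linear": [0.0015,0.0001,0],"delta_rot": [0,0,0]},
    {"gripper": 1,"linear": [0.002,0.0002,0],"delta_rot": [0,0,0]},
  ],
)

```text
clock: 13.25
position: [0.6063, 0.113, 0.1438]
ee_rot: [-0.001, 0.672, 0.741, -0.001]
contact_force: [-5.6, 0.4, 0.5]
width: 0.0091
gripper_force: 79.0
```

Emit:
send_rows(
  increments=[
    {"gripper": 1,"linear": [0.0005,0.0,0],"delta_rot": [0,0,0]},
    {"gripper": 1,"linear": [0.001,0.0001,0],"delta_rot": [0,0,0]},
  ],
)

```text
clock: 13.45
position: [0.6073, 0.1131, 0.1438]
ee_rot: [-0.001, 0.672, 0.741, -0.001]
contact_force: [-5.4, 0.2, 0.1]
width: 0.0091
gripper_force: 79.0
```

Emit:
send_rows(
  increments=[
    {"gripper": 1,"linear": [0.0005,0.0,0],"delta_rot": [0,0,0]},
    {"gripper": 1,"linear": [0.001,0.0001,0],"delta_rot": [0,0,0]},
  ],
)

```text
clock: 13.65
position: [0.6083, 0.1132, 0.1438]
ee_rot: [-0.001, 0.672, 0.741, -0.001]
contact_force: [-5.9, -0.7, -0.1]
width: 0.0092
gripper_force: 79.0
```

Emit:
send_rows(
  increments=[
    {"gripper": 1,"linear": [0.0005,0.0,0],"delta_rot": [0,0,0]},
    {"gripper": 1,"linear": [0.001,0.0001,0],"delta_rot": [0,0,0]},
  ],
)

```text
clock: 13.85
position: [0.6087, 0.1133, 0.1438]
ee_rot: [-0.002, 0.672, 0.741, -0.002]
contact_force: [-6.6, -0.7, 2.3]
width: 0.0088
gripper_force: 79.1
```

Emit:
send_rows(
  increments=[
    {"gripper": 1,"linear": [0.0005,0.0,0],"delta_rot": [0,0,0]},
    {"gripper": 1,"linear": [0.001,0.0001,0],"delta_rot": [0,0,0]},
  ],
)

```text
clock: 14.05
position: [0.6087, 0.1133, 0.1439]
ee_rot: [-0.002, 0.672, 0.741, -0.002]
contact_force: [-10.6, -1.1, 2.6]
width: 0.0089
gripper_force: 79.4
```

The stop is reached: the tray halted and the force rose to 10.6 N. Commanded x is about 3.4 mm ahead of actual, so I'll relax it, lower onto the rails and check.

Emit:
send_rows(
  increments=[
    {"gripper": 1,"linear": [-0.0015,-0.0001,0],"delta_rot": [0,0,0]},
    {"gripper": 1,"linear": [-0.003,-0.0003,0],"delta_rot": [0,0,0]},
    {"gripper": 1,"linear": [-0.003,-0.0003,-0.0007],"delta_rot": [0,0,0]},
    {"gripper": 1,"linear": [-0.003,-0.0003,-0.0014],"delta_rot": [0,0,0]},
    {"gripper": 1,"linear": [-0.003,-0.0003,-0.002],"delta_rot": [0,0,0]},
    {"gripper": 1,"linear": [-0.003,-0.0003,-0.002],"delta_rot": [0,0,0]},
  ],
)

```text
clock: 14.65
position: [0.6087, 0.1131, 0.142]
ee_rot: [-0.0, 0.672, 0.741, -0.0]
contact_force: [-4.6, -0.7, 1.9]
width: 0.0091
gripper_force: 79.0
```

```bash
python3 st.py
```

```text
rack tcp mm -55.481785889618536 1.1473895964592253 142.01391093452875 yaw 0.09799608493127239 [-0.00050189 -0.00010042] F -4.640522590243167 -0.24664383921322053 1.8905497266957392 M [-0.12313306  0.69537002 -0.10609737] 14.65
```

The tray is on the ledges (z ≈ 125.0 mm). Releasing.

Emit:
send_rows(
  increments=[
    {"gripper": 1,"linear": [0,0,0],"delta_rot": [0,0,0]},
    {"gripper": 0.6,"linear": [0,0,0],"delta_rot": [0,0,0]},
    {"gripper": 0.3,"linear": [0,0,0],"delta_rot": [0,0,0]},
    {"gripper": 0.2,"linear": [0,0,0],"delta_rot": [0,0,0]},
    {"gripper": 0.2,"linear": [0,0,0],"delta_rot": [0,0,0]},
    {"gripper": 0.2,"linear": [0,0,0],"delta_rot": [0,0,0]},
  ],
  newtons=20,
)

```text
clock: 15.25
position: [0.6094, 0.1131, 0.1419]
ee_rot: [0.0, 0.672, 0.741, 0.0]
contact_force: [-0.4, -0.6, 0.0]
width: 0.0343
gripper_force: 0.0
```

```bash
python3 st.py
```

```text
rack tcp mm -54.73653268668441 1.0933606270912128 141.87950482368993 yaw 0.09798932631550533 [8.90064278e-04 2.41128499e-05] F -0.5058608010553404 -0.5598157470640494 0.03953419681025297 M [-0.04115568  0.03637866 -0.02592338] 15.25
```

Released with zero force. Raising straight up.

Emit:
send_rows(
  increments=[
    {"gripper": 0.2,"linear": [0,0,0.01],"delta_rot": [0,0,0]},
    {"gripper": 0.2,"linear": [0,0,0.03],"delta_rot": [0,0,0]},
    {"gripper": 0.2,"linear": [0,0,0.06],"delta_rot": [0,0,0]},
    {"gripper": 0.2,"linear": [0,0,0.09],"delta_rot": [0,0,0]},
    {"gripper": 0.2,"linear": [0,0,0.12],"delta_rot": [0,0,0]},
    {"gripper": 0.2,"linear": [0,0,0.15],"delta_rot": [0,0,0]},
    {"gripper": 0.2,"linear": [0,0,0.17],"delta_rot": [0,0,0]},
    {"gripper": 0.2,"linear": [0,0,0.17],"delta_rot": [0,0,0]},
  ],
)

```text
clock: 16.05
position: [0.6107, 0.1133, 0.3162]
ee_rot: [0.003, 0.672, 0.741, 0.003]
contact_force: [-1.0, 0.0, -0.2]
width: 0.0342
gripper_force: 0.0
```

Emit:
send_rows(
  increments=[
    {"gripper": 0.2,"linear": [-0.04,0,0],"delta_rot": [0,0,0]},
    {"gripper": 0.2,"linear": [-0.08,0,0],"delta_rot": [0,0,0]},
    {"gripper": 0.2,"linear": [-0.12,0,0],"delta_rot": [0,0,0]},
    {"gripper": 0.2,"linear": [-0.16,0,0],"delta_rot": [0,0,0]},
    {"gripper": 0.2,"linear": [-0.2,0,0],"delta_rot": [0,0,0]},
    {"gripper": 0.2,"linear": [-0.24,0,0],"delta_rot": [0,0,0]},
    {"gripper": 0.2,"linear": [-0.24,0,0],"delta_rot": [0,0,0]},
  ],
)

```text
clock: 16.75
position: [0.3632, 0.1131, 0.3111]
ee_rot: [-0.001, 0.671, 0.741, -0.001]
contact_force: [-0.1, -0.7, 1.1]
width: 0.0341
gripper_force: 0.0
```

```bash
python3 st.py; python3 - <<'E'
from h import *
d=cam('top');p=d['pixels'];e=cam('side')['pixels']
cv2.imwrite('pics/end.png',np.hstack([cv2.resize(p[90:230,180:310],None,fx=3,fy=4,interpolation=2),cv2.resize(e[160:300,270:400],None,fx=3,fy=4,interpolation=2)]))
E
```

```text
rack tcp mm -299.7428281102467 25.050435410682233 311.06157386500695 yaw 0.0990363404591257 [-3.74493252e-03 -9.36330245e-05] F -0.21315325422767434 -0.6382574028639976 1.0500603830586743 M [ 0.0038253  -0.06427619 -0.05026785] 16.75
```

View pics/end.png

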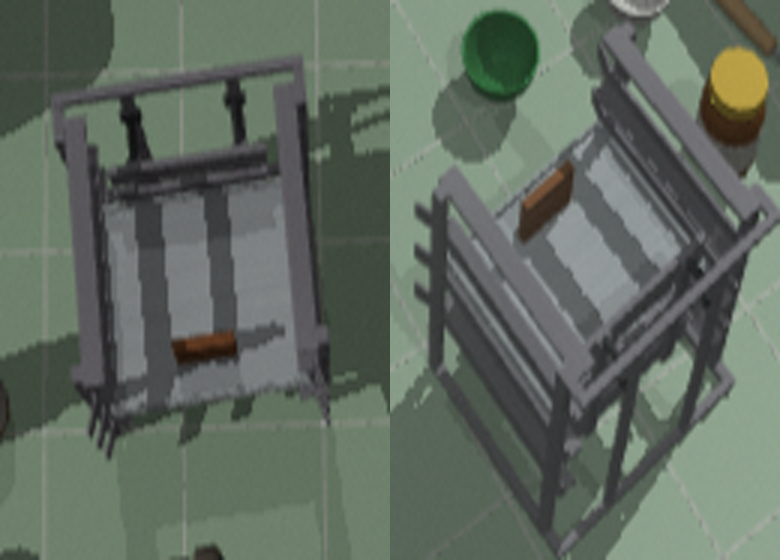

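The tray lies in the rack, straight and against the back plate, with its grip at crop (205,347). Everything else in view is undisturbed. Handing in.

```bash
python3 -c "
from rig import sign_off
print(sign_off())"
```

```text
the job is handed in; nothing more can be done
None
```

The tray is on the middle rails above the mug, pushed in until the back plate stopped moving (10.6 N at the tool, under the 30 N limit), then released; the job is handed in, but no verdict came back.

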